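Release an aspiration tube from its push-fit port

ROBOT

A 6-joint arm with a two-finger parallel gripper is mounted at the origin on the work surface. World frame = base frame: x ahead of the robot, y to its left, z up, the work surface at z = 0. Lengths are in mm, angles in rad, forces in N, time in s.
With the tool pointing down it reaches from about 400 to 825 mm from the base axis. Payload 7 kg.
Tool frame: the origin (TCP) lies between the finger pads; the fingertips stand 11 mm ahead of it and the grasp point (between the pads) lies 8 mm behind it (ctrl.tip_reach is the distance from the TCP to the fingertips, in mm); z points along the fingers, x is the direction in which the jaws open and shut, and the axes are right-handed (so a half turn about z gives the same grasp; the last joint's range is limited). The gripper opens to 85 mm and grips with 20 to 120 N. Pads are 22 mm wide; open, the fingers measure 114 mm over their backs; the gripper's body (76 mm by 85 mm) begins 54 mm behind the grasp point. The pads swing forward as they close: fully open they stand 13 mm farther back than shut.
Start: joints at [1.399, 0.359, 0.012, 0, -1.224, -0.288], TCP at [299.549, 604.868, 242.302] pointing down, gripper open.
Joint ranges: [-3.07, 3.07], [-1.43, 2.12], [-1.02, 1.25], [-3.03, 1.67], [-3.05, -0], [-3.03, 3.03]. Speed limits (rad/s): [2.39, 2.39, 3.01, 3.14, 3.14, 3.14].

INTERFACE

Orientations are given as a unit quaternion [w, x, y, z].
In Python, from station import ctrl gives the robot as it stands.
- The arm moves only by the tool servo_tool, never from a script. Its argument "plan" is a list that holds one entry, the list of rows, each a list of 7 numbers: the turn, a rotation vector about the tool's x, y, z in degrees, then the shift along the tool's x, y, z in m, then the finger opening in m, from 0 to 0.0854. A call has 1 to 20 rows; each row shifts and turns the commanded pose from where the row before left it, along the tool's axes as they then stand; what a row does not reach is not made up. A row lasts 1/8 s, in which the tool goes at most 62.5 mm and 10.7 degrees, less where a joint would pass 70% of its speed; a pose out of reach is approached as far as the arm can. A call is refused whole if a number of a shift passes 0.0625 or a number of a turn 10.7, either way. A call with a gripper value outside its range is refused whole. The fingers move at their own pace and stop on an object; "force" is the grip in N (left out, the last holds). Time passes only in rows, so rows that do not move let the fingers close. It gives the time, the measured TCP pose, the force and the opening at its end, in the units of the state.
- ctrl.read_state(): the state, without advancing time (a new reading comes with each control period).
- ctrl.read_camera(name): name is "scene" or "top" or "wrist"; returns (picture, depth): 420x560x3 uint8, red, green, blue; 420x560 float32, mm along the optical axis (not along the pixel's ray), 0 where there is no reading.
- ctrl.camera_info(name): a dict with "fx", "fy", "cx", "cy" (pixels), "dist_coeffs" ([k1, k2, p1, p2, k3] as OpenCV has them; the pictures are not rectified), "world_to_cam" (4x4, takes a point from world to camera coordinates). Camera axes: x right, y down, z forward; pixel columns grow to the right and rows downward; lengths in mm; the calibration is good to about 2 mm. A picture is of the moment at which its call begins: read the wrist's pose just before it. camera_info takes no time and is no camera call; for the wrist camera it gives the pose at the moment of the call.
- ctrl.hand_in(): hands the job in, once; it reports no verdict.
Trained networks look in the newest picture that a camera, given by its name, has taken for a name from the list of things; names that differ only in an ending like _2 or _b are one class to them, and where a whole thing is asked for, a point or a joint stands for the part that bears it (a point fixed in the world has none). Each returns a list of dicts, best first, with "conf" (0 to 1); they miss things now and then, are a little off and sometimes report something else, mostly with a low value. They report only what shows in the picture. A call takes as long as a camera call.
- ctrl.boxes_of(camera, target): "extent" ([centre column, centre row, width, height] as shares, 0 to 1, of the picture: columns of its width, rows of its height, round what is visible of it).
- ctrl.cut_out(camera, target): "mask" (420x560 bool, what is visible of it) and "extent" ([centre column, centre row, width, height] as shares, 0 to 1, of the picture: columns of its width, rows of its height, round what is visible of it).
- ctrl.pinpoint(camera, target): "at" ([column, row] as shares, 0 to 1, of the picture: columns of its width, rows of its height: a listed point, or the origin of a listed thing).
The state is a dict: "time_s": time; "qpos": joint angles; "dq": joint speeds; "joint_torque": joint torques, N m; "eef_pos": TCP position; "eef_rot": TCP orientation; "force": force on the tool from outside, world axes, zero at the start; "wrist_torque": the same for the moment, N m; "opening": finger opening in mm.
Only numpy, scipy, OpenCV 4.12 (cv2) and the standard library are available. Lean on these libraries where they do the work, as an engineer would, in place of code of your own. Each camera call takes 0.05 s, during which the arm holds its last target. There are 200 camera calls.

TASK

The steel aspiration tube in the analyser's push-fit port has to come out for cleaning. Slide the orange release fork into the port so that its ramps press the red collet ring down, until you feel the ring bottom, and leave the fork there; then pull the tube straight up and out, and stand it foot down in the yellow rack, with the fork still in the port. Work gently: do not force the fork once the ring has bottomed, do not wrench a tube that is still held, and leave the vials and the sharps bin alone.

Things in the scene. Friction and masses are not known exactly. Their poses are not given: they have to be found in the camera images.
- port: Fixed push-fit port: aluminium block 94 x 74 x 24 mm, on it a grey fitting with a red collet ring and a white guide wall at each side. Origin on the bench under the tube's axis; x is the way the fork is pushed in, z up; the block runs from x = -38 to +56 mm, highest point 80 mm. Four jaws inside let the tube rise some 3 mm, then block it until the ring is at the bottom of its travel.
- port_mouth (a point): Port's axes. Middle of the mouth of the fork's guide channels: 24 mm before the tube's axis, 67 mm up. Each channel, |y| 21 to 31 mm, has a ledge (top 63 mm up) under a blue lip (underside 70.5 mm up) and runs 74 mm along x. The mouths are flared by some 3 mm up, down and sideways, beginning 12 mm before this point.
- port_ring_axis (a point): Port's axes. A fixed point on the tube's axis, 60 mm up, near the red ring. The ring (36 mm outside, 19 inside) has 4.5 mm of travel, but how deep it sits differs: its top rests 53 to 64 mm up. So it bottoms with the fork's eye anywhere from 25 mm before to 16 mm past this axis. Sliding takes 2 to 6 N; bottomed, the push climbs: stop at 10 to 14 N, over 18 N is forcing.
- fork_grip (a point): Loose orange release fork, 154 mm long, 90 g, lying flat on the bench at first. This point is the middle of its handle block, 36 mm long (x), 34 mm wide (y), 46 mm high (z), 23 mm above the fork's underside. x points along the fork to the tines, z up. With the plate midway in the port's channels it is 70 mm above the bench. Friction holds the fork where it is left in the port.
- fork_nose (a point): Fork's axes. Front end of the fork, midway between its tine noses and midway in the plate's thickness: 136 mm ahead of fork_grip, 3.5 mm below it. The noses are 10 mm long, 3 mm thick and 48 mm wide over both.
- fork_eye (a point): Fork's axes. Point in the fork's slot, 102 mm ahead of fork_grip, 6.5 mm below it, at the underside of the 6 mm plate whose edges (56 mm wide overall) run in the channels. The slot, 24 mm wide, is open from 28 mm behind this point to the noses and clears the tube. Ramps under the tines, from 0.5 mm deep 28 mm ahead of here to 16.5 mm deep 30 mm behind, press the ring down.
- tube_center (a point): Half-way up the loose rigid steel tube, 135 mm long, 60 g, 11 mm in diameter, green band near its top; z along it to its top. It stands in the port, foot 7 mm above the bench. 18 to 24 mm above the foot is a bead 16 mm in diameter that the jaws hold. Its top 60 mm stand free above the port; it must rise 60 mm to be out of the fitting, 80 mm to clear all of the port.
- tube_foot (a point): The centre of the tube's lower end, 67.5 mm below tube_center. Same axes. The tube stands in the port with about 1 mm of play all round, so a grip more than 1 mm off its axis presses it against the socket: close on it softly and centred.
- rack: Fixed open yellow rack, 84 x 58 mm (x, y), 50 mm high, origin under its middle, walls 4 mm, floor 4 mm thick; 3 x 2 open cells, each about 22.7 x 23 mm, centred at x = -27, 0, +27 mm and y = -13.5, +13.5 mm. Any cell will do.
- vial_blue: Loose glass dropper vial with blue cap, 26 mm diameter, 62 mm high; bystander. Origin under its middle.
- vial_yellow: The same with a yellow cap; bystander.
- vial_black: The same with a black cap; bystander.
- sharps: Loose yellow sharps bin with red lid, 100 mm diameter, 127 mm high; bystander. Origin under its middle.
- tube: The same tube; origin at its foot.
- fork: The same fork; origin under the middle of its handle, 23 mm below fork_grip.

How it is judged (in metres and radians):
On the way, in this order (a step that is already met when the one before it is completed fails the run):
1. the fork is in the port, over the ring and in its channels, the tube still in (x of fork_eye in the frame of port between -0.033 and 0.019 m and y of fork_eye in the frame of port between -0.005 and 0.005 m and z of fork_eye in the frame of port between 0.058 and 0.07 m and z of tube_foot in the frame of port below 0.018 m), for 0.2 s.
2. the tube is drawn out while the fork is in the port (x of fork_eye in the frame of port between -0.033 and 0.019 m and y of fork_eye in the frame of port between -0.005 and 0.005 m and z of fork_eye in the frame of port between 0.058 and 0.07 m and z of tube_foot in the frame of port above 0.062 m), for 0.1 s.
At the end, for the whole second after the job is handed in: The tube stands foot down and at rest in a cell of the yellow rack (foot within 14 mm of the rack's underside, leaning less than 0.4 rad), and the fork is at rest in the port's channels, its eye from 33 mm before to 19 mm past the tube's axis, within 5 mm of it sideways, 58 to 70 mm up (z of tube_foot in the frame of rack between 0 and 0.014 m and x of tube_foot in the frame of rack between -0.04 and 0.04 m and y of tube_foot in the frame of rack between -0.027 and 0.027 m and angle between tube_center's own z axis and vertical below 0.4 rad and linear speed of each of tube, fork below 0.02 m/s and x of fork_eye in the frame of port between -0.033 and 0.019 m and y of fork_eye in the frame of port between -0.005 and 0.005 m and z of fork_eye in the frame of port between 0.058 and 0.07 m); the robot touches nothing.
It fails at once if the fork is rammed or forced against the port: more than 20 N between them (contact force between fork and port above 20 N).
It fails at once if the tube is wrenched in the port: more than 35 N between them (contact force between tube and port above 35 N).
It fails at once if a vial or the sharps bin is pushed by more than 15 mm (distance of any of vial_blue, vial_yellow, vial_black, sharps from where it was at the start of the episode above 0.015 m).
It fails at once if a vial or the sharps bin is tipped (angle between any of vial_blue, vial_yellow, vial_black, sharps's own z axis and vertical above 0.4 rad).
It also fails if it takes over 72 s, if anything falls off the work surface, if the arm or the gripper's body presses on something with over 40 N, if the wrist force passes 120 N, or if a joint passes its speed limit or range.

## Working session

There is one attempt and no reset: what is moved stays moved. The work goes in short steps, Python scripts to look and compute and a tool call to move; the robot and the scene stay as the last step left them, time stands still between calls to the robot, and variables do not carry over. Pictures are saved under pics/ and viewed, about 8 in all and at most 12, crops included, and the job is handed in when it is done.

Besides the shell and the picture viewer there is one more tool, called in YAML: its name, and indented under it one key for each argument. servo_tool: Moves the arm, as the interface text tells. Its arguments: {"type":"object","properties":{"plan":{"type":"array"},"force":{"type":"number"}},"required":["plan"]}

```bash
ls; mkdir -p pics
cat > h.py <<'E'
import numpy as np, cv2
from station import ctrl
from scipy.spatial.transform import Rotation as R
def snap(cam,fn=None):
    info=ctrl.camera_info(cam); im,d=ctrl.read_camera(cam)
    if fn: cv2.imwrite('pics/'+fn,im[:,:,::-1])
    return info,im,d
def ray(info,u,v):
    K=np.array([[info['fx'],0,info['cx']],[0,info['fy'],info['cy']],[0,0,1.]])
    p=cv2.undistortPoints(np.array([[[u,v]]],float),K,np.array(info['dist_coeffs'],float))[0,0]
    T=np.linalg.inv(np.array(info['world_to_cam'])); o=T[:3,3]
    return o,T[:3,:3]@np.array([p[0],p[1],1.])
def at_z(info,u,v,z):
    o,d=ray(info,u,v); return o+d*(z-o[2])/d[2]
def proj(info,P):
    K=np.array([[info['fx'],0,info['cx']],[0,info['fy'],info['cy']],[0,0,1.]])
    T=np.array(info['world_to_cam']); 
    return cv2.projectPoints(np.atleast_2d(np.array(P,float)),cv2.Rodrigues(T[:3,:3])[0],T[:3,3],K,np.array(info['dist_coeffs'],float))[0][:,0]
def cloud(info,d):
    v,u=np.mgrid[:420,:560]
    K=np.array([[info['fx'],0,info['cx']],[0,info['fy'],info['cy']],[0,0,1.]])
    p=cv2.undistortPoints(np.stack([u,v],-1).reshape(-1,1,2).astype(float),K,np.array(info['dist_coeffs'],float)).reshape(420,560,2)
    c=np.dstack([p*d[...,None],d]); T=np.linalg.inv(np.array(info['world_to_cam']))
    return c@T[:3,:3].T+T[:3,3]
def tri(infos,uvs):
    A=np.zeros((3,3));b=np.zeros(3)
    for i,(u,v) in zip(infos,uvs):
        o,d=ray(i,u,v); d=d/np.linalg.norm(d); M=np.eye(3)-np.outer(d,d); A+=M;b+=M@o
    return np.linalg.solve(A,b)
E
python3 - <<'E'
from h import *
np.set_printoptions(precision=1,suppress=True)
Z={'port_mouth':67,'port_ring_axis':60,'fork_grip':23,'fork_nose':19.5,'fork_eye':16.5,'tube_center':74.5,'tube_foot':7,'rack':0,'vial_blue':0,'vial_yellow':0,'vial_black':0,'sharps':0,'port':0}
I={}
for c in ('top','scene'):
    I[c]=snap(c,c+'0.png')[0]
for n,z in Z.items():
    uv={}
    for c in I:
        r=ctrl.pinpoint(c,n)
        if r:
            u,v=r[0]['at'][0]*560,r[0]['at'][1]*420; uv[c]=(u,v)
            print(n,c,round(r[0]['conf'],2),np.array([u,v]),at_z(I[c],u,v,z),len(r))
    if len(uv)==2: print('   tri',tri([I[c] for c in uv],list(uv.values())))
s=ctrl.read_state();print(s['time_s'],s['eef_pos'],s['eef_rot'],s['force'],s['opening'],ctrl.tip_reach)
E
```

```text
pics
port_mouth top 0.66 [239.6 218.4] [613.3  20.5  67. ] 1
port_mouth scene 0.97 [329.7 216.9] [618.2  21.1  67. ] 1
   tri [614.1  21.2  61. ]
port_ring_axis top 0.83 [242.7 209.6] [639.3  13.4  60. ] 1
port_ring_axis scene 0.76 [327.5 225.4] [638.5  17.9  60. ] 1
   tri [639.1  15.6  60.6]
fork_grip top 0.55 [353.5 281.5] [ 448.  -301.2   23. ] 1
fork_grip scene 0.93 [218.3 163.6] [ 449.9 -291.4   23. ] 1
   tri [ 447.3 -297.1   19.7]
fork_nose top 0.63 [355.1 234.2] [ 582.  -306.8   19.5] 1
fork_nose scene 0.59 [200.4 205. ] [ 589.9 -308.5   19.5] 2
   tri [ 583.4 -309.9   10.2]
fork_eye top 0.58 [354.8 243.2] [ 556.5 -306.4   16.5] 2
fork_eye scene 0.87 [204. 195.] [ 555.2 -307.6   16.5] 1
   tri [ 556.4 -306.6   18.3]
tube_center top 0.46 [243.5 210.8] [633.6  10.   74.5] 1
tube_center scene 0.45 [327.  222.1] [638.9  15.7  74.5] 1
   tri [634.6  13.2  67.5]
tube_foot top 0.39 [353.3 244.3] [ 554.  -303.6    7. ] 2
rack top 0.65 [146.  266.7] [477.6 288.    0. ] 1
rack scene 0.92 [433.8 195.5] [468.4 296.1   0. ] 1
   tri [477.5 288.9  10.5]
vial_blue top 0.48 [355.7 232.2] [ 590.  -311.7    0. ] 3
vial_blue scene 0.49 [355.7 294.4] [780.   98.1   0. ] 1
   tri [ 679.8 -103.6    7.5]
vial_yellow top 0.53 [243.1 163.1] [788.6  21.9   0. ] 1
vial_yellow scene 0.67 [324.4 292.8] [784.5  26.2   0. ] 2
   tri [787.1  23.8   5.1]
vial_black top 0.6 [288.1 177.4] [ 748.3 -112.3    0. ] 2
vial_black scene 0.68 [265.1 277.4] [ 762.5 -115.     0. ] 1
   tri [ 753.1 -114.9  -18.7]
sharps top 0.82 [404.2 228.9] [ 602.9 -453.     0. ] 2
sharps scene 0.93 [145.5 206.9] [ 600.6 -458.5   -0. ] 2
   tri [ 603.  -454.2    3.9]
port top 0.59 [246.4 211.8] [642.7   7.3   0. ] 1
port scene 0.56 [321.9 237.6] [636.5   8.3   0. ] 2
   tri [641.5   7.4   7.8]
1.4 [299.6 604.9 242.3] [-0.  -0.5  0.8 -0. ] [ 0.5 -0.6 -0.4] 85.19368783467594 11.0
```

Run:
```python
import cv2,numpy as np
a=cv2.imread('pics/top0.png');b=cv2.imread('pics/scene0.png')
c=np.vstack([cv2.resize(a[140:300,110:430],(800,400))[:300],cv2.resize(b[140:310,110:470],(800,300))])
c=np.vstack([cv2.resize(a[150:300,120:430],(620,300)),cv2.resize(b[150:300,130:440],(620,300))])
cv2.imwrite('pics/v1.png',c)
```

```text
(no output)
```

View pics/v1.png

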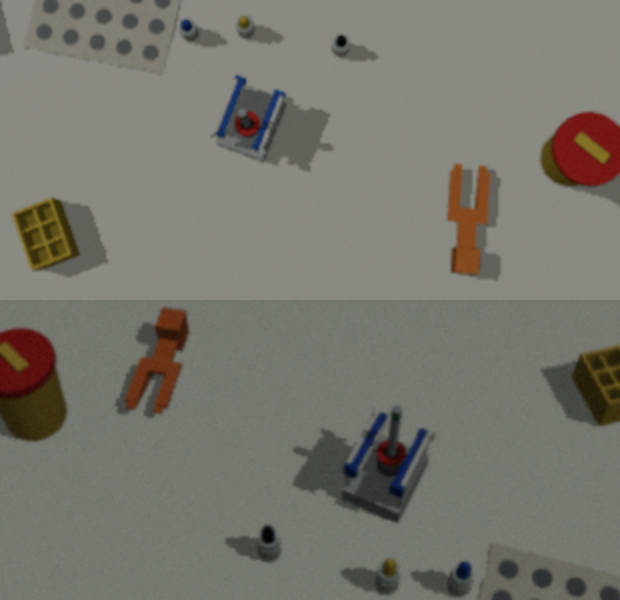

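The top half (top camera) shows the port at about (250,120), yawed roughly −0.34 rad with its mouth facing the robot. The fork is at (468,220) with its tines pointing away, the rack at (45,235) and the bin at (590,150). The networks' positions for these agree with the picture.

```bash
cat >> h.py <<'E'
np.set_printoptions(precision=2,suppress=True)
def st():
    s=ctrl.read_state(); q=np.array(s['eef_rot']); r=R.from_quat(q[[1,2,3,0]])
    return s,np.array(s['eef_pos']),r
def down(yaw): # tool down, tool x at yaw
    c,s_=np.cos(yaw),np.sin(yaw); return R.from_matrix(np.array([[c,s_,0],[s_,-c,0],[0,0,-1.]]))
def delta(pos,yaw):
    s,p,r=st(); m=r.as_matrix()
    best=min([down(yaw),down(yaw+np.pi)],key=lambda t:(r.inv()*t).magnitude())
    print('t',round(s['time_s'],2),'tcp',p,'shift(tool,mm)',m.T@(np.array(pos)-p),'turn(deg)',np.degrees((r.inv()*best).as_rotvec()),
      'shift after turn',best.as_matrix().T@(np.array(pos)-p),'F',np.array(s['force']),'M',np.array(s['wrist_torque']),'open',s['opening'])
E
python3 - <<'E'
from h import *
s,p,r=st();m=r.as_matrix();print(m)
i=ctrl.camera_info('wrist');T=np.linalg.inv(np.array(i['world_to_cam']))
print('cam in tool',m.T@(T[:3,3]-p));print(m.T@T[:3,:3]);print(i['fx'])
delta([560,15,330],-0.34+np.pi/2)
E
```

```text
[[-0.44 -0.9  -0.  ]
 [-0.9   0.44 -0.  ]
 [ 0.    0.   -1.  ]]
cam in tool [  -0.18  -81.8  -132.23]
[[ 1.    0.   -0.  ]
 [ 0.    0.95  0.32]
 [ 0.   -0.32  0.95]]
365.8536822487206
t 1.4 tcp [299.55 604.87 242.3 ] shift(tool,mm) [ 413.02 -495.17  -87.7 ] turn(deg) [ 0.   -0.   -6.87] shift after turn [ 469.25 -442.25  -87.7 ] F [ 0.51 -0.64 -0.36] M [0.04 0.02 0.05] open 85.19368783467594
```

servo_tool:
  plan:
    - [[0,0,0,0.012,-0.019,-0.015,0.085],[0,0,0,0.026,-0.039,-0.015,0.085],[0,0,0,0.026,-0.039,0,0.085],[0,0,0,0.026,-0.039,0,0.085],[0,0,0,0.026,-0.039,0,0.085],[0,0,0,0.026,-0.039,0,0.085],[0,0,0,0.026,-0.039,0,0.085],[0,0,0,0.026,-0.039,0,0.085],[0,0,0,0.026,-0.039,0,0.085],[0,0,0,0.026,-0.039,0,0.085],[0,0,0,0.026,-0.039,0,0.085],[0,0,0,0.026,-0.039,0,0.085],[0,0,0,0.026,-0.039,0,0.085],[0,0,0,0.026,-0.039,0,0.085],[0,0,0,0.026,-0.039,0,0.085],[0,0,0,0.015,-0.024,0,0.085],[0,0,-6.9,0,0,0,0.085],[0,0,0,0,0,0,0.085],[0,0,0,0,0,0,0.085]]

```text
time_s: 3.78
eef_pos: [653.7, -7.0, 273.0]
eef_rot: [0.0, -0.577, 0.817, -0.0]
force: [0.5, -1.0, -1.3]
opening: 84.8
```

Run:
```python
from h import *
s,p,r=st();print(p,r.as_matrix())
i,im,d=snap('wrist','w1.png')
for n,z in {'port_mouth':67,'port_ring_axis':60,'tube_center':74.5,'tube_foot':7,'port':0}.items():
    for q in ctrl.pinpoint('wrist',n)[:2]:
        u,v=q['at'][0]*560,q['at'][1]*420; print(n,round(q['conf'],2),u,v,at_z(i,u,v,z))
P=cloud(i,d)
# blue lips
hsv=cv2.cvtColor(im,cv2.COLOR_RGB2HSV)
b=(hsv[...,0]>100)&(hsv[...,0]<130)&(hsv[...,1]>120)&(d>0)
n,l,stt,_=cv2.connectedComponentsWithStats(b.astype(np.uint8))
for k in range(1,n):
    if stt[k,4]>200:
        pts=P[l==k]; pts=pts[np.abs(pts[:,2]-np.median(pts[:,2]))<5]
        rect=cv2.minAreaRect(pts[:,:2].astype(np.float32)); print('blue',stt[k],np.median(pts[:,2]),rect,cv2.boxPoints(rect))
for zz in (90,110,130):
    m=(np.abs(P[...,2]-zz)<8)&(d>0)&(np.hypot(P[...,0]-638,P[...,1]-15)<40)
    if m.sum(): print('tube',zz,m.sum(),P[m].mean(0))
cv2.imwrite('pics/v2.png',cv2.resize(im[:,:,::-1],None,fx=1,fy=1))
np.save('w1d.npy',d)
```

```text
[653.66  -7.03 272.96] [[-0.34 -0.94  0.  ]
 [-0.94  0.34  0.  ]
 [-0.   -0.   -1.  ]]
port_mouth 0.96 269.304 226.8 [612.69  19.52  67.  ]
port_ring_axis 0.67 267.008 203.48999999999998 [634.14  14.29  60.  ]
port_ring_axis 0.66 270.2 196.18200000000002 [640.13   8.74  60.  ]
tube_center 0.93 266.504 198.702 [642.79  11.06  74.5 ]
port 0.96 268.18399999999997 184.506 [638.17  13.62   0.  ]
blue [113  85  22  16 280] 59.41237108119583 ((777.875732421875, 103.75802612304688), (13.170762062072754, 11.435585021972656), 4.021678447723389) [[770.91 109.  ]
 [771.71  97.59]
 [784.85  98.52]
 [784.04 109.92]]
blue [225 144  21  94 950] 77.47978125020802 ((658.5752563476562, 35.86970901489258), (15.68803596496582, 88.47088623046875), 70.28404998779297) [[614.29  43.41]
 [697.57  13.56]
 [702.86  28.33]
 [619.58  58.18]]
blue [290 144  17  94 879] 77.4871483793959 ((639.451171875, -18.681293487548828), (14.353437423706055, 88.38574981689453), 70.90995025634766) [[595.34 -11.01]
 [678.87 -39.92]
 [683.56 -26.35]
 [600.04   2.55]]
tube 90 59 [641.59  10.35  90.59]
tube 110 81 [641.32  10.31 109.99]
tube 130 80 [641.68  10.47 130.15]
```

View pics/v2.png

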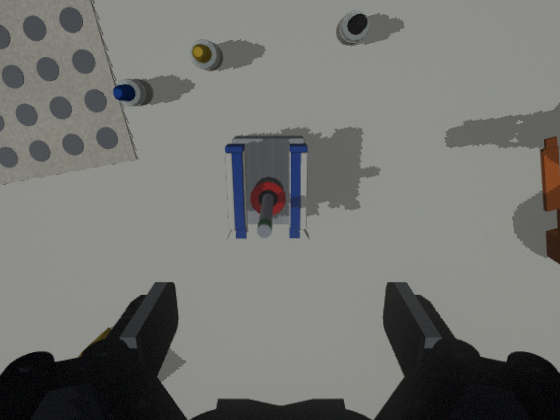

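The wrist view shows the port at (268,195), its lips running vertically in the image, with the red ring and tube at (266,205). The lips give a yaw of about −19.4° and an axis near (640,11). Next is the fork.

servo_tool:
  plan:
    - [[0,0,0,0.02,0,0,0.085],[0,0,0,0.037,0.001,0.003,0.085],[0,0,0,0.037,0.001,0.003,0.085],[0,0,0,0.037,0.001,0.003,0.085],[0,0,0,0.037,0.001,0.003,0.085],[0,0,0,0.037,0.001,0.003,0.085],[0,0,0,0.037,0.001,0.003,0.085],[0,0,0,0.037,0.001,0.003,0.085],[0,0,0,0.037,0,0.002,0.085],[0,0,-8.5,0,0,0,0.085],[0,0,-8.5,0,0,0,0.085],[0,0,0,0,0,0,0.085],[0,0,0,0,0,0,0.085]]

```text
time_s: 5.7
eef_pos: [541.8, -302.8, 249.4]
eef_rot: [0.0, -0.691, 0.723, -0.0]
force: [-0.8, -0.6, -0.9]
opening: 84.7
```

```bash
cat > fork.py <<'E'
from h import *
import sys
i,im,d=snap('wrist',sys.argv[1])
s,p,r=st();print(p)
for n,z in {'fork_grip':23,'fork_nose':19.5,'fork_eye':16.5}.items():
    for q in ctrl.pinpoint('wrist',n)[:2]:
        u,v=q['at'][0]*560,q['at'][1]*420; print(n,round(q['conf'],2),u,v,at_z(i,u,v,z))
P=cloud(i,d)
hsv=cv2.cvtColor(im,cv2.COLOR_RGB2HSV)
o=(hsv[...,0]>3)&(hsv[...,0]<18)&(hsv[...,1]>130)&(d>0)
o=cv2.morphologyEx(o.astype(np.uint8),cv2.MORPH_OPEN,np.ones((3,3)))>0
for nm,lo,hi in (('handle top',40,52),('plate top',18,27)):
    m=o&(P[...,2]>lo)&(P[...,2]<hi); pts=P[m]
    if len(pts)>50:
        rect=cv2.minAreaRect(pts[:,:2].astype(np.float32)); print(nm,len(pts),np.median(pts[:,2]),rect)
        print(cv2.boxPoints(rect))
E
python3 fork.py w2.png
```

```text
[ 541.9  -302.65  249.38]
fork_grip 0.56 281.624 254.31 [ 454.85 -299.75   23.  ]
fork_nose 0.7 280.504 125.706 [ 589.94 -304.76   19.5 ]
fork_eye 0.87 281.00800000000004 161.91 [ 553.91 -303.61   16.5 ]
handle top 1070 46.314890246076175 ((455.21673583984375, -297.9895324707031), (32.609222412109375, 36.08692932128906), 86.49038696289062)
[[ 436.21 -313.16]
 [ 472.23 -315.37]
 [ 474.22 -282.82]
 [ 438.21 -280.61]]
plate top 3721 22.895163910477265 ((530.8076782226562, -302.75634765625), (55.14005661010742, 117.57189178466797), 86.18216705322266)
[[ 470.32 -326.35]
 [ 587.63 -334.18]
 [ 591.3  -279.16]
 [ 473.99 -271.33]]
```

View pics/w2.png

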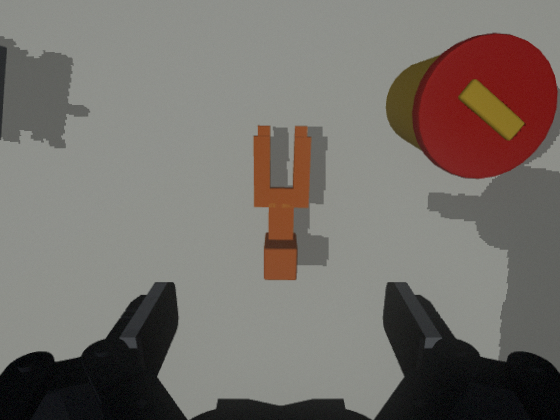

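The fork's handle is at (281,257) with the tines up the image. It centres at (455,−298), yaw −3.7°, and the bin is well clear. I'll grip the handle across its width.

servo_tool:
  plan:
    - [[0,0,1.1,0,0,0,0.085],[0,0,0,0.0008,0.03,0.04,0.085],[0,0,0,0.0008,0.03,0.04,0.085],[0,0,0,0.0004,0.0269,0.04,0.085],[0,0,0,0,0,0.04,0.085],[0,0,0,0,0,0.03,0.085],[0,0,0,0,0,0.02,0.085],[0,0,0,0,0,0.012,0.085],[0,0,0,0,0,0,0.085],[0,0,0,0,0,0,0.085],[0,0,0,0,0,0,0.085]]

```text
time_s: 7.28
eef_pos: [455.8, -299.3, 28.2]
eef_rot: [0.0, -0.685, 0.729, -0.001]
force: [-0.2, 0.2, -0.4]
opening: 85.2
```

Run:
```python
from h import *
delta([455.2,-298.1,20],np.radians(-93.7))
```

```text
t 7.28 tcp [ 455.8  -299.32   28.2 ] shift(tool,mm) [-1.19  0.69  8.2 ] turn(deg) [-0.09 -0.02  0.16] shift after turn [-1.18  0.68  8.2 ] F [-0.21  0.21 -0.42] M [0.06 0.03 0.01] open 85.19073353711539
```

servo_tool:
  plan:
    - [[0,0,0,-0.0012,0.0007,0.008,0.085],[0,0,0,0,0,0,0.06],[0,0,0,0,0,0,0.045],[0,0,0,0,0,0,0.038],[0,0,0,0,0,0,0.025],[0,0,0,0,0,0,0.02],[0,0,0,0,0,0,0.02],[0,0,0,0,0,0,0.02],[0,0,0,0,0,-0.02,0.02],[0,0,0,0,0,-0.04,0.02],[0,0,0,0,0,-0.05,0.02],[0,0,0,0,0,-0.04,0.02],[0,0,0,0,0,0,0.02],[0,0,0,0,0,0,0.02]]
  force: 70

```text
time_s: 9.02
eef_pos: [453.9, -297.6, 168.5]
eef_rot: [-0.0, -0.685, 0.729, 0.001]
force: [-0.6, 0.3, -1.1]
opening: 33.0
```

```bash
cat > held.py <<'E'
from h import *
import sys
# held fork in tool frame: camera is fixed to tool
i,im,d=snap('wrist',sys.argv[1]); s,p,r=st(); m=r.as_matrix()
print('t',s['time_s'],p,'open',s['opening'],'F',s['force'],'M',s['wrist_torque'])
P=(cloud(i,d)-p)@m
hsv=cv2.cvtColor(im,cv2.COLOR_RGB2HSV)
o=(hsv[...,0]>3)&(hsv[...,0]<18)&(hsv[...,1]>130)&(d>0)&(P[...,1]<-15)
o=cv2.morphologyEx(o.astype(np.uint8),cv2.MORPH_OPEN,np.ones((3,3)))>0
n,l,q,_=cv2.connectedComponentsWithStats(o.astype(np.uint8)); o=l==1+np.argmax(q[1:,4])
pts=P[o]; 
for a in range(-140,-10,20):
    k=pts[(pts[:,1]>a)&(pts[:,1]<a+20)]
    if len(k)>20:
        med=np.median(k[:,2]); kk=k[np.abs(k[:,2]-med)<3]; print('y',a+10,'x range',kk[:,0].min(),kk[:,0].max(),'mid',(kk[:,0].min()+kk[:,0].max())/2,'z',med,len(kk))
print('front y',pts[:,1].min())
for nme in ('fork_nose','fork_eye'):
    for q in ctrl.pinpoint('wrist',nme)[:1]:
        u,v=q['at'][0]*560,q['at'][1]*420; print(nme,q['conf'],u,v)
E
python3 held.py w3.png
```

```text
t 9.075 [ 453.72 -297.52  168.01] open 33.278739828368124 F [ 0.13  0.64 -1.24] M [-0.04  0.    0.01]
y -110 x range -28.309343101971052 27.77084723007983 mid -0.2692479359456108 z -4.112222420904544 3203
y -90 x range -28.334695667913056 27.925412866990854 mid -0.20464140046110124 z -4.090972296940683 6308
y -70 x range -28.424552035937694 27.858742615855608 mid -0.2829047100410431 z -4.12007419010051 8242
y -50 x range -28.30757903059525 27.609871837351026 mid -0.3488535966221118 z -4.0507974280442225 5197
y -30 x range -13.30168166369564 12.75179831154743 mid -0.27494167607410436 z -4.012806190793035 3315
y -10 x range -17.205689960216567 16.03079118207389 mid -0.5874493890713381 z -18.13267106596718 779
front y -142.57817539367423
```

View pics/w3.png

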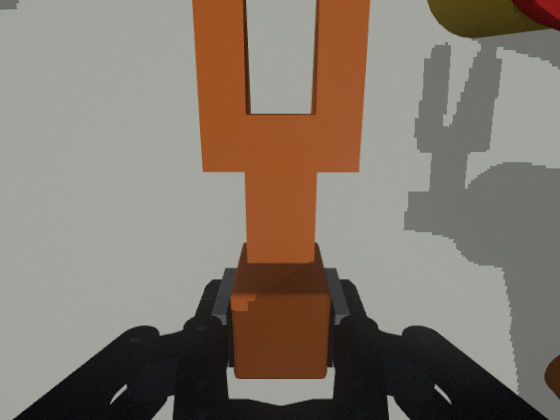

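The fork sits level and centred in the fingers (mid offset −0.3 mm, plate top 4 mm above TCP). Next I'll carry it to a pose in front of the mouth.

servo_tool:
  plan:
    - [[0,0,0,-0.02,0.001,0,0.02],[0,0,0,-0.04,0.002,0,0.02],[0,0,0,-0.04,0.002,0,0.02],[0,0,0,-0.04,0.002,0,0.02],[0,0,0,-0.04,0.003,0,0.02],[0,0,0,-0.04,0.003,0,0.02],[0,0,0,-0.04,0.003,0,0.02],[0,0,0,-0.04,0.002,0,0.02],[0,0,0,-0.04,0.003,0,0.02],[0,0,0,-0.034,0.002,0,0.02],[0,0,8,0,0,0.02,0.02],[0,0,7.7,0,0,0.03,0.02],[0,0,0,0,0,0.02,0.02],[0,0,0,0,0,0,0.02],[0,0,0,0,0,0,0.02]]

```text
time_s: 11.05
eef_pos: [455.0, 76.8, 99.6]
eef_rot: [-0.0, -0.579, 0.815, -0.0]
force: [0.4, 0.7, -0.9]
opening: 32.9
```

```bash
cat > align.py <<'E'
from h import *
import sys
i,im,d=snap('wrist',sys.argv[1]); s,p,r=st(); m=r.as_matrix()
print('F',s['force'],'M',s['wrist_torque'],'yaw',np.degrees(np.arctan2(m[1,0],m[0,0])))
W=cloud(i,d);P=(W-p)@m
hsv=cv2.cvtColor(im,cv2.COLOR_RGB2HSV)
def comps(mask,minn):
    mask=cv2.morphologyEx(mask.astype(np.uint8),cv2.MORPH_OPEN,np.ones((3,3)))
    n,l,q,_=cv2.connectedComponentsWithStats(mask); return [l==k for k in range(1,n) if q[k,4]>minn]
b=(hsv[...,0]>100)&(hsv[...,0]<130)&(hsv[...,1]>120)&(d>0)&(W[...,2]>60)
for c in comps(b,200):
    pts=P[c]; z=np.median(pts[:,2]); pts=pts[np.abs(pts[:,2]-z)<3]
    f=np.polyfit(pts[:,1],pts[:,0],1); print('lip x@-150',np.polyval(f,-150),'slope deg',np.degrees(np.arctan(f[0])),'y',pts[:,1].min(),pts[:,1].max(),'world z',p[2]-z,len(pts))
o=(hsv[...,0]>3)&(hsv[...,0]<18)&(hsv[...,1]>130)&(d>0)&(P[...,1]<-25)&(abs(P[...,0])<35)&(P[...,2]<5)
for c in comps(o,300):
    pts=P[c]
    for a in range(-140,-20,20):
        k=pts[(pts[:,1]>a)&(pts[:,1]<a+20)]
        if len(k)>20: print('fork y',a+10,'x mid',(k[:,0].min()+k[:,0].max())/2,'w',np.ptp(k[:,0]),'z',np.median(k[:,2]))
    print('front',pts[:,1].min())
for zz in (110,125):
    k=P[(np.abs(W[...,2]-zz)<8)&(d>0)&(np.hypot(W[...,0]-640,W[...,1]-12)<25)]
    if len(k): print('tube tool',zz,len(k),k.mean(0))
E
python3 align.py w4.png; python3 -c "
from h import *
delta([455.2,76.4,66.5],np.radians(-109.4))"
```

```text
F [-0.03  0.14 -0.52] M [ 0.02 -0.   -0.05] yaw -109.22698701201699
fork y -110 x mid 0.02846930181786078 w 56.20928493447992 z -3.1552307491633003
fork y -90 x mid 0.18633887206987154 w 56.23719696765253 z -3.1619390100562343
fork y -70 x mid -0.005386366613763016 w 56.21302953233691 z -3.2244671142550065
fork y -50 x mid -0.011364881307143193 w 55.900518429407725 z -3.1903175343059345
fork y -30 x mid -0.04872332858606043 w 25.697436237335754 z -3.1565477375740287
front -109.6579722702594
t 11.1 tcp [455.21  76.97  99.88] shift(tool,mm) [ 0.55 -0.16 33.38] turn(deg) [-0.03  0.02  0.17] shift after turn [ 0.54 -0.18 33.38] F [-0.03  0.14 -0.52] M [ 0.02 -0.   -0.05] open 33.2057546709182
```

View pics/w4.png

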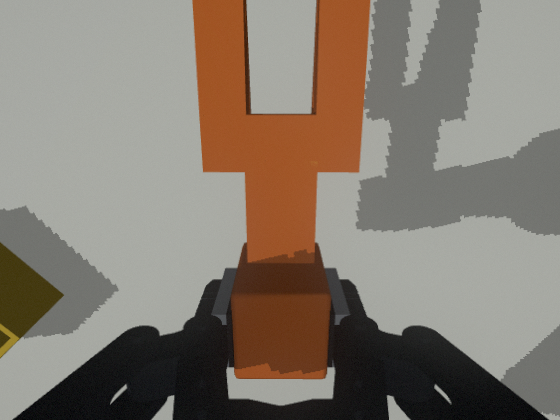

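servo_tool:
  plan:
    - [[0,0,0.2,0.0005,0,0.012,0.02],[0,0,0,0,0,0.012,0.02],[0,0,0,0,0,0.009,0.02],[0,0,0,0,-0.004,0,0.02],[0,0,0,0,-0.004,0,0.02],[0,0,0,0,-0.004,0,0.02],[0,0,0,0,-0.003,0,0.02],[0,0,0,0,0,0,0.02],[0,0,0,0,0,0,0.02],[0,0,0,0,0,0,0.02]]

```text
time_s: 12.35
eef_pos: [468.6, 71.3, 66.4]
eef_rot: [0.0, -0.578, 0.816, 0.0]
force: [0.1, 0.6, -1.2]
opening: 33.3
```

```bash
cat > pt.py <<'E'
from h import *
import sys
# port frame report: axis a=600,n=223.3
s,p,r=st(); e=np.array([.9432,-.3322]); nn=np.array([.3322,.9432]); f=np.array(s['force'])
m=r.as_matrix()
print('t',round(s['time_s'],2),'eye x',p[:2]@e-600+102,'y',p[:2]@nn-223.3,'tcp z',p[2],'yaw',np.degrees(np.arctan2(m[1,0],m[0,0])),'tilt',m[:2,2],'F along',f[:2]@e,'side',f[:2]@nn,'z',f[2],'M',np.array(s['wrist_torque']),'open',s['opening'])
E
python3 pt.py
python3 - <<'E'
from h import *
a=snap('top');b=snap('scene')
def crop(x,c,r=60):
    u,v=c; return cv2.resize(x[1][v-r:v+r,u-r:u+r,::-1],(400,400),interpolation=cv2.INTER_CUBIC)
cv2.imwrite('pics/v5.png',np.hstack([crop(a,(240,225),50),crop(b,(315,210),60)]))
for n in ('fork_nose','fork_eye','fork_grip','port_mouth'):
    uv=[]
    for c in ('top','scene'):
        q=ctrl.pinpoint(c,n); uv.append((q[0]['at'][0]*560,q[0]['at'][1]*420) if q else None)
    if None not in uv: 
        t=tri([a[0],b[0]],uv); print(n,t,'a',t[:2]@[.9432,-.3322]-600,'n',t[:2]@[.3322,.9432]-223.3)
E
```

```text
t 12.35 eye x -79.68224153797155 y -0.3453490530527006 tcp z 66.35403761106926 yaw -109.4402296389013 tilt [0. 0.] F along -0.10814125195791306 side 0.6377301819516195 z -1.219608839458088 M [ 0.02 -0.   -0.01] open 33.30229638625603
fork_nose [596.83  29.49  59.18] a -46.86181945669898 n 2.782066436157379
fork_eye [562.    36.64  57.97] a -82.0910501105567 n -2.0491583856468765
port_mouth [612.81  23.1   61.58] a -29.675277495905448 n 2.0597557108995943
```

View pics/v5.png

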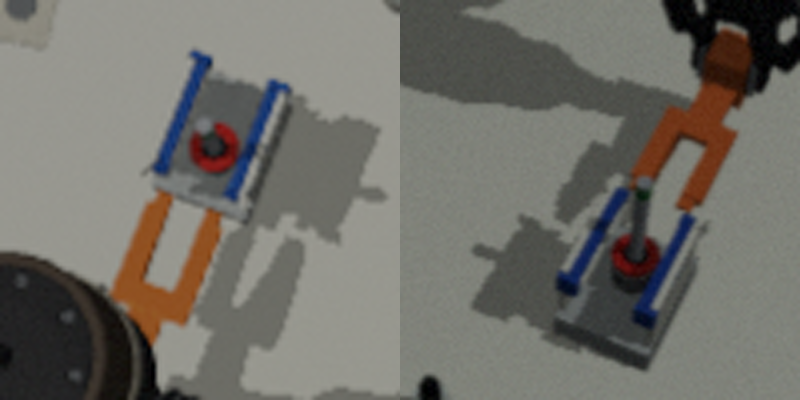

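Both views show the fork lined up just before the mouth. My eyeball estimates of the lateral offset differ by a few mm between the two views, so I'll compute it from colour masks.

```bash
cat > lat.py <<'E'
from h import *
e=np.array([.9432,-.3322]); nn=np.array([.3322,.9432])
for c in ('top','scene'):
    i,im,d=snap(c); hsv=cv2.cvtColor(im,cv2.COLOR_RGB2HSV)
    o=(hsv[...,0]>3)&(hsv[...,0]<18)&(hsv[...,1]>130); b=(hsv[...,0]>100)&(hsv[...,0]<130)&(hsv[...,1]>110)
    for nm,mk,z in (('fork',o,70),('lip',b,77.5)):
        v,u=np.nonzero(mk); Q=np.array([at_z(i,x,y,z) for x,y in zip(u,v)])
        a=Q[:,:2]@e-600; n=Q[:,:2]@nn-223.3
        k=(abs(a)<120)&(abs(n)<45); a,n=a[k],n[k]
        if nm=='fork': k=(a>-100)&(a<-60)
        else: k=(a>-20)&(a<40)
        a,n=a[k],n[k]
        for sgn in (1,-1):
            s=n*sgn>5
            f=np.polyfit(a[s],n[s],1); print(c,nm,sgn,'n mean',n[s].mean(),'slope deg',np.degrees(np.arctan(f[0])),s.sum(),'range',n[s].min(),n[s].max())
E
python3 lat.py
```

```text
top fork 1 n mean 18.729957329406123 slope deg -0.30216256745142467 82 range 10.856034523217858 26.1960409715453
top fork -1 n mean -20.754004580369095 slope deg 0.009658407223131047 74 range -27.624275927546478 -13.797283761995857
top lip 1 n mean 25.810854659609426 slope deg 0.06635477106232152 63 range 21.869755601306906 29.617230330235316
top lip -1 n mean -26.18952198023947 slope deg 0.4613471259623439 59 range -29.96807654392893 -22.162636959374197
scene fork 1 n mean 20.426825595906145 slope deg -0.4066011589530622 82 range 12.977543127171828 27.575908722766712
scene fork -1 n mean -18.863718827742925 slope deg -2.1043581188358256 96 range -27.901471945390654 -9.315790685505675
scene lip 1 n mean 26.17279583309504 slope deg -1.4101080742441088 76 range 20.779881341262353 30.037399557201752
scene lip -1 n mean -25.697885786057995 slope deg -0.022738661967507953 74 range -29.711457831617963 -21.52109074581938
```

The fork and lips agree within 1 mm, so I'll advance in small steps.

servo_tool:
  plan:
    - [[0,0,0,0,-0.003,0,0.02],[0,0,0,0,-0.003,0,0.02],[0,0,0,0,-0.003,0,0.02],[0,0,0,0,-0.003,0,0.02],[0,0,0,0,-0.003,0,0.02],[0,0,0,0,-0.003,0,0.02],[0,0,0,0,0,0,0.02],[0,0,0,0,0,0,0.02]]

```text
time_s: 13.95
eef_pos: [485.6, 65.3, 66.3]
eef_rot: [-0.0, -0.578, 0.816, 0.0]
force: [0.3, 0.9, -0.5]
opening: 33.3
```

```bash
python3 pt.py
```

```text
t 13.95 eye x -61.65717454636939 y -0.42772751886445803 tcp z 66.25306177266187 yaw -109.44905986125762 tilt [-0. -0.] F along -0.04616248369526854 side 0.9322466804422456 z -0.5176331823288913 M [-0.04  0.05 -0.05] open 33.341993725532355
```

servo_tool:
  plan:
    - [[0,0,0,0,-0.002,0,0.02],[0,0,0,0,-0.002,0,0.02],[0,0,0,0,-0.002,0,0.02],[0,0,0,0,0,0,0.02],[0,0,0,0,0,0,0.02]]

```text
time_s: 14.58
eef_pos: [491.3, 63.3, 66.3]
eef_rot: [-0.0, -0.578, 0.816, 0.0]
force: [1.3, -0.1, -1.8]
opening: 33.5
```

```bash
python3 pt.py
```

```text
t 14.57 eye x -55.61913786919081 y -0.38588588159524306 tcp z 66.27114380412644 yaw -109.44835911620571 tilt [-0. -0.] F along 1.284415938976447 side 0.39227894524358414 z -1.7854466246107292 M [ 0.05  0.03 -0.06] open 33.460634222173944
```

servo_tool:
  plan:
    - [[0,0,0,0,-0.002,0,0.02],[0,0,0,0,-0.002,0,0.02],[0,0,0,0,-0.002,0,0.02],[0,0,0,0,-0.002,0,0.02],[0,0,0,0,0,0,0.02],[0,0,0,0,0,0,0.02]]

```text
time_s: 15.32
eef_pos: [498.9, 60.6, 66.3]
eef_rot: [-0.0, -0.577, 0.816, 0.0]
force: [-0.3, -0.7, -0.8]
opening: 33.6
```

```bash
python3 pt.py
```

```text
t 15.32 eye x -47.61733213813193 y -0.4059956787783392 tcp z 66.2729509545787 yaw -109.45061649850872 tilt [-0. -0.] F along -0.01802601135808603 side -0.7058165504251654 z -0.7800964006714626 M [-0.    0.04 -0.01] open 33.62310956726065
```

servo_tool:
  plan:
    - [[0,0,0,0,-0.002,0,0.02],[0,0,0,0,-0.002,0,0.02],[0,0,0,0,-0.002,0,0.02],[0,0,0,0,0,0,0.02],[0,0,0,0,0,0,0.02]]

```text
time_s: 15.95
eef_pos: [504.5, 58.6, 66.3]
eef_rot: [-0.0, -0.577, 0.816, 0.0]
force: [0.0, 0.7, -0.3]
opening: 33.4
```

```bash
python3 pt.py
```

```text
t 15.95 eye x -41.62574448272676 y -0.44573384206478295 tcp z 66.25678992307796 yaw -109.45388887041634 tilt [-0. -0.] F along -0.21227482477781923 side 0.6866747140635541 z -0.34386088740388876 M [-0.04 -0.    0.01] open 33.37042004098578
```

servo_tool:
  plan:
    - [[0,0,0,0,-0.002,0,0.02],[0,0,0,0,-0.002,0,0.02],[0,0,0,0,-0.002,0,0.02],[0,0,0,0,0,0,0.02],[0,0,0,0,0,0,0.02]]

```text
time_s: 16.58
eef_pos: [510.1, 56.6, 66.2]
eef_rot: [-0.0, -0.578, 0.816, 0.0]
force: [1.0, -0.2, -1.0]
opening: 33.2
```

```bash
python3 pt.py
```

```text
t 16.57 eye x -35.64111405962382 y -0.45495390730221175 tcp z 66.24028052485713 yaw -109.4487253485803 tilt [-0. -0.] F along 1.0329072482938635 side 0.13890675741103 z -1.009746202864987 M [ 0.03 -0.01  0.08] open 33.19679630659375
```

servo_tool:
  plan:
    - [[0,0,0,0,-0.002,0,0.02],[0,0,0,0,-0.002,0,0.02],[0,0,0,0,0,0,0.02],[0,0,0,0,0,0,0.02]]

```text
time_s: 17.08
eef_pos: [513.9, 55.3, 66.3]
eef_rot: [-0.0, -0.578, 0.816, 0.0]
force: [-0.2, 0.7, -0.2]
opening: 33.0
```

```bash
python3 pt.py
```

```text
t 17.07 eye x -31.61961200673909 y -0.4082469860444746 tcp z 66.2599818650961 yaw -109.44843276636881 tilt [-0. -0.] F along -0.3854990437663292 side 0.5902259835746455 z -0.23970077605081042 M [-0.04  0.04 -0.03] open 32.99457169402523
```

servo_tool:
  plan:
    - [[0,0,0,0,-0.002,0,0.02],[0,0,0,0,-0.002,0,0.02],[0,0,0,0,-0.002,0,0.02],[0,0,0,0,0,0,0.02]]

```text
time_s: 17.58
eef_pos: [519.8, 53.3, 66.3]
eef_rot: [-0.0, -0.577, 0.816, -0.0]
force: [-0.1, 0.3, -0.8]
opening: 33.1
```

servo_tool:
  plan:
    - [[0,0,0,0,-0.002,0,0.02],[0,0,0,0,-0.002,0,0.02],[0,0,0,0,0,0,0.02]]

```text
time_s: 17.95
eef_pos: [523.6, 52.0, 66.3]
eef_rot: [0.0, -0.577, 0.816, -0.0]
force: [0.3, 0.0, -0.5]
opening: 33.4
```

```bash
python3 pt.py
```

```text
t 17.95 eye x -21.419100842950115 y -0.36631133298593 tcp z 66.28061830169312 yaw -109.45049384848294 tilt [ 0. -0.] F along 0.29682860483032986 side 0.12565049881639137 z -0.5312011769683511 M [-0.    0.03 -0.01] open 33.36976948536349
```

servo_tool:
  plan:
    - [[0,0,0,0,-0.002,0,0.02],[0,0,0,0,-0.002,0,0.02],[0,0,0,0,0,0,0.02]]

```text
time_s: 18.32
eef_pos: [527.4, 50.7, 66.3]
eef_rot: [0.0, -0.578, 0.816, -0.0]
force: [-0.4, 1.2, -0.9]
opening: 33.2
```

servo_tool:
  plan:
    - [[0,0,0,0,-0.002,0,0.02],[0,0,0,0,-0.002,0,0.02],[0,0,0,0,0,0,0.02]]

```text
time_s: 18.7
eef_pos: [531.2, 49.4, 66.5]
eef_rot: [0.0, -0.578, 0.816, -0.0]
force: [-1.3, 1.0, 1.4]
opening: 33.6
```

servo_tool:
  plan:
    - [[0,0,0,0,-0.002,0,0.02],[0,0,0,0,-0.002,0,0.02],[0,0,0,0,0,0,0.02]]

```text
time_s: 19.08
eef_pos: [535.1, 48.0, 66.4]
eef_rot: [0.0, -0.578, 0.816, -0.0]
force: [-2.0, 0.4, 2.5]
opening: 33.2
```

```bash
python3 pt.py
```

```text
t 19.07 eye x -9.241171126095878 y -0.3079722418667643 tcp z 66.40232984737285 yaw -109.44595020629374 tilt [ 0. -0.] F along -2.0016794601380665 side -0.24567377571008828 z 2.502118142905078 M [0.21 0.49 0.01] open 33.165640106935804
```

servo_tool:
  plan:
    - [[0,0,0,0,-0.002,0,0.02],[0,0,0,0,-0.002,0,0.02],[0,0,0,0,0,0,0.02]]

```text
time_s: 19.45
eef_pos: [538.9, 46.6, 66.4]
eef_rot: [0.0, -0.578, 0.816, -0.0]
force: [-1.8, 0.3, 3.3]
opening: 33.0
```

servo_tool:
  plan:
    - [[0,0,0,0,-0.0015,0,0.02],[0,0,0,0,-0.0015,0,0.02],[0,0,0,0,0,0,0.02]]

```text
time_s: 19.82
eef_pos: [541.5, 45.6, 66.3]
eef_rot: [0.0, -0.578, 0.816, -0.0]
force: [-2.6, 1.4, 2.9]
opening: 33.1
```

```bash
python3 pt.py
```

```text
t 19.82 eye x -2.4370034505508897 y -0.37243013073867814 tcp z 66.34356722118665 yaw -109.44600576277459 tilt [ 0. -0.] F along -2.970568602384147 side 0.48700152168167754 z 2.867649226750051 M [0.39 0.83 0.05] open 33.10976383279166
```

servo_tool:
  plan:
    - [[0,0,0,0,-0.001,0,0.02],[0,0,0,0,-0.001,0,0.02],[0,0,0,0,0,0,0.02]]

```text
time_s: 20.2
eef_pos: [543.0, 45.0, 66.2]
eef_rot: [-0.0, -0.578, 0.816, 0.0]
force: [-4.7, 1.7, 4.4]
opening: 33.4
```

servo_tool:
  plan:
    - [[0,0,0,0,-0.001,0,0.02],[0,0,0,0,-0.001,0,0.02],[0,0,0,0,0,0,0.02]]

```text
time_s: 20.58
eef_pos: [545.0, 44.3, 66.3]
eef_rot: [-0.0, -0.578, 0.816, 0.0]
force: [-4.0, 2.3, 4.1]
opening: 33.3
```

```bash
python3 pt.py
```

```text
t 20.57 eye x 1.3588925326531012 y -0.416535271196409 tcp z 66.34212700477539 yaw -109.44434784873849 tilt [-0. -0.] F along -4.503459027847431 side 0.8457649302158996 z 4.0832699507164545 M [0.57 1.12 0.02] open 33.30592072000579
```

servo_tool:
  plan:
    - [[0,0,0,0,-0.001,0,0.02],[0,0,0,0,0,0,0.02],[0,0,0,0,0,0,0.02]]

```text
time_s: 20.95
eef_pos: [545.8, 44.0, 66.3]
eef_rot: [-0.0, -0.578, 0.816, 0.0]
force: [-4.2, 3.0, 4.4]
opening: 33.0
```

servo_tool:
  plan:
    - [[0,0,0,0,-0.001,0,0.02],[0,0,0,0,0,0,0.02]]

```text
time_s: 21.2
eef_pos: [546.8, 43.7, 66.4]
eef_rot: [-0.0, -0.578, 0.816, 0.0]
force: [-4.8, 1.8, 5.6]
opening: 33.2
```

```bash
python3 pt.py
```

```text
t 21.2 eye x 3.188086924001823 y -0.4442461281530541 tcp z 66.37760590759213 yaw -109.44239768914065 tilt [-0. -0.] F along -5.179270677333492 side 0.1139866974754742 z 5.575522052703164 M [0.71 1.49 0.05] open 33.23756939413241
```

servo_tool:
  plan:
    - [[0,0,0,0,-0.001,0,0.02],[0,0,0,0,0,0,0.02]]

```text
time_s: 21.45
eef_pos: [547.1, 43.5, 66.3]
eef_rot: [-0.001, -0.578, 0.816, 0.0]
force: [-8.0, 4.6, 8.1]
opening: 33.4
```

servo_tool:
  plan:
    - [[0,0,0,0,-0.001,0,0.02],[0,0,0,0,0,0,0.02]]

```text
time_s: 21.7
eef_pos: [547.7, 43.2, 66.4]
eef_rot: [-0.001, -0.578, 0.816, 0.001]
force: [-10.2, 5.7, 9.6]
opening: 33.1
```

```bash
python3 pt.py
```

```text
t 21.7 eye x 4.23113808589892 y -0.6420430636389085 tcp z 66.3609676692097 yaw -109.43901952098659 tilt [-0.  0.] F along -11.524048831160211 side 1.9520120614832295 z 9.625808557187854 M [1.76 3.05 0.23] open 33.06383595681973
```

The push climbed from 5 to 9 to 11.5 N in two 1 mm steps, so the ring has bottomed. I'll stop there, release and rise.

servo_tool:
  plan:
    - [[0,0,0,0,0,0,0.04],[0,0,0,0,0,0,0.06],[0,0,0,0,0,0,0.085],[0,0,0,0,0,0,0.085],[0,0,0,0,0,0,0.085],[0,0,0,0,0,-0.03,0.085],[0,0,0,0,0,-0.05,0.085],[0,0,0,0,0,-0.06,0.085],[0,0,0,0,0,-0.05,0.085],[0,0,0,0,0,0,0.085],[0,0,0,0,0,0,0.085]]

```text
time_s: 23.08
eef_pos: [548.5, 43.0, 256.0]
eef_rot: [0.0, -0.577, 0.816, 0.0]
force: [-0.5, -0.6, -0.6]
opening: 85.0
```

```bash
cat > tube.py <<'E'
from h import *
import sys
i,im,d=snap('wrist',sys.argv[1]); s,p,r=st(); m=r.as_matrix(); W=cloud(i,d)
print('t',s['time_s'],p,'F',np.array(s['force']))
cam=np.linalg.inv(np.array(i['world_to_cam']))[:3,3]
for n,z in {'fork_eye':63.5,'fork_grip':70,'tube_center':74.5,'port_ring_axis':60}.items():
    for q in ctrl.pinpoint('wrist',n)[:1]:
        u,v=q['at'][0]*560,q['at'][1]*420; t=at_z(i,u,v,z); print(n,round(q['conf'],2),u,v,t,'a',t[:2]@[.9432,-.3322]-600,'n',t[:2]@[.3322,.9432]-223.3)
for zz in (90,100,110,120,130,138):
    k=(np.abs(W[...,2]-zz)<5)&(d>0)&(np.hypot(W[...,0]-640,W[...,1]-11)<14)
    if k.sum()>5:
        pts=W[k]; c=pts.mean(0)
        # fit circle radius 5.5
        from scipy.optimize import least_squares
        f=least_squares(lambda x:np.hypot(pts[:,0]-x[0],pts[:,1]-x[1])-5.5,c[:2]+(c[:2]-cam[:2])/np.linalg.norm(c[:2]-cam[:2])*4,loss='soft_l1').x
        print(zz,k.sum(),'mean',c,'fit',f,'a,n',f@[.9432,-.3322]-600,f@[.3322,.9432]-223.3)
top=(W[...,2]>139)&(W[...,2]<148)&(d>0)&(np.hypot(W[...,0]-640,W[...,1]-11)<14)
if top.sum(): print('top',top.sum(),W[top].mean(0))
E
python3 tube.py w6.png
```

```text
t 23.125 [548.24  42.87 255.31] F [-0.66 -0.36 -0.68]
fork_eye 0.71 281.4 75.81 [635.56  11.73  63.5 ] a -4.440325294111517 n -1.1025223004025406
fork_grip 0.56 282.8 191.60399999999998 [542.15  43.32  70.  ] a -103.03647546502032 n -2.3340330859010123
tube_center 0.55 278.99199999999996 70.896 [639.4   12.46  74.5 ] a -1.0518699066004729 n 0.8580766324674585
90 6 mean [633.06  13.94  90.67] fit [637.23  12.41] a,n -3.0856405764277497 0.09807192073412807
138 207 mean [637.06  12.61 142.01] fit [637.8   12.39] a,n -2.5459804704539692 0.26192796908767946
top 273 [637.26  12.46 142.49]
```

View pics/w6.png

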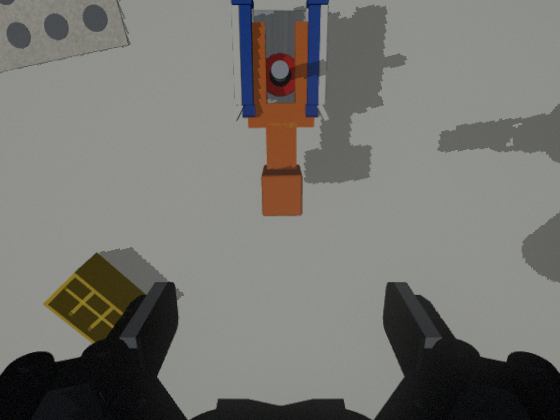

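The view shows the fork seated in the port around the tube, whose top is at (280,70), i.e. (637.2,12.5,142). I'll move above it, descend and grip softly.

servo_tool:
  plan:
    - [[0,0,0,0,-0.015,0,0.085],[0,0,0,0,-0.03,0,0.085],[0,0,0,-0.0009,-0.03,0,0.085],[0,0,0,0,-0.0189,0,0.085],[0,0,0,0,0,0.03,0.085],[0,0,0,0,0,0.04,0.085],[0,0,0,0,0,0.04,0.085],[0,0,0,0,0,0.02,0.085],[0,0,0,0,0,0.011,0.085],[0,0,0,0,0,0,0.085],[0,0,0,0,0,0,0.085],[0,0,0,0,0,0,0.085]]

```text
time_s: 24.82
eef_pos: [638.3, 12.7, 116.4]
eef_rot: [0.001, -0.578, 0.816, -0.0]
force: [-0.1, -0.0, -0.5]
opening: 85.0
```

Run:
```python
from h import *
i,im,d=snap('wrist','w7.png'); s,p,r=st(); m=r.as_matrix(); W=cloud(i,d); P=(W-p)@m
k=(W[...,2]>95)&(W[...,2]<150)&(d>0)&(abs(P[...,0])<25)&(abs(P[...,1])<20)
for z in (100,110,120,130,140):
    q=P[k&(abs(W[...,2]-z)<5)]
    if len(q)>3: print(z,len(q),'tool x mid',(np.percentile(q[:,0],2)+np.percentile(q[:,0],98))/2,'y',q[:,1].min(),q[:,1].max())
delta([637.2,12.5,114],np.radians(-109.4))
```

```text
100 238 tool x mid 0.6605644515351301 y -5.2801919821872225 0.036534020321330254
110 286 tool x mid 0.5589067615785503 y -5.418445631886932 0.7445677529528845
120 355 tool x mid 0.6399531403087915 y -5.291006114144568 0.5597376074547409
130 403 tool x mid 0.6164147568605527 y -5.4323845012330745 0.4901734660948586
140 1071 tool x mid 0.538121896556063 y -5.947073532113452 6.932960104341308
t 24.88 tcp [638.25  12.76 116.31] shift(tool,mm) [0.59 0.91 2.31] turn(deg) [-0.08  0.05 -0.03] shift after turn [0.59 0.91 2.31] F [-0.89 -0.23  0.03] M [ 0.07  0.03 -0.02] open 84.838035972517
```

View pics/w7.png

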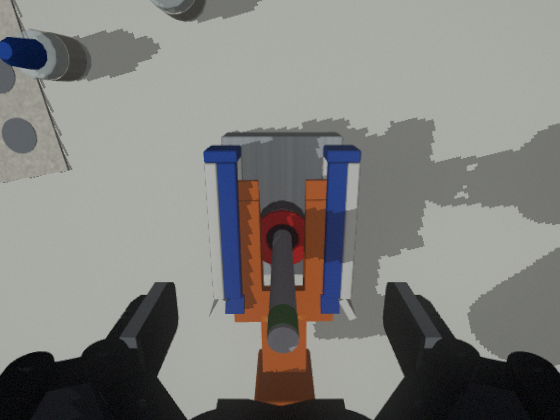

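The tube is between the fingers, 0.6 mm off centre, with its top at (283,338). I'll correct that and close softly at 20 N.

servo_tool:
  plan:
    - [[0,0,0,0.0007,0,0.002,0.085],[0,0,0,0,0,0,0.06],[0,0,0,0,0,0,0.04],[0,0,0,0,0,0,0.025],[0,0,0,0,0,0,0.016],[0,0,0,0,0,0,0.013],[0,0,0,0,0,0,0.012],[0,0,0,0,0,0,0.011],[0,0,0,0,0,0,0.01],[0,0,0,0,0,0,0.009],[0,0,0,0,0,0,0.009]]
  force: 20

```text
time_s: 26.25
eef_pos: [637.5, 12.0, 113.3]
eef_rot: [0.0, -0.578, 0.816, -0.0]
force: [0.1, -0.5, 0.4]
opening: 10.5
```

```bash
python3 pt.py
```

```text
t 26.25 eye x 99.3384482159505 y -0.2241535199211171 tcp z 113.34611864482201 yaw -109.44624730764325 tilt [0. 0.] F along 0.29668997430592486 side -0.47508706433069925 z 0.39975805579680485 M [ 0.14 -0.02 -0.  ] open 10.521461640633795
```

servo_tool:
  plan:
    - [[0,0,0,0,0,0,0.005],[0,0,0,0,0,0,0.005],[0,0,0,0,0,-0.001,0.005],[0,0,0,0,0,-0.001,0.005],[0,0,0,0,0,-0.001,0.005],[0,0,0,0,0,-0.001,0.005],[0,0,0,0,0,0,0.005]]
  force: 40

```text
time_s: 27.12
eef_pos: [637.5, 11.9, 117.4]
eef_rot: [0.0, -0.578, 0.816, -0.0]
force: [-0.4, -0.1, -1.3]
opening: 9.8
```

servo_tool:
  plan:
    - [[0,0,0,0,0,-0.001,0.005],[0,0,0,0,0,-0.001,0.005],[0,0,0,0,0,0,0.005]]

```text
time_s: 27.5
eef_pos: [637.5, 12.0, 119.4]
eef_rot: [0.0, -0.578, 0.816, -0.0]
force: [0.0, -0.2, -1.3]
opening: 9.7
```

```bash
python3 pt.py
```

```text
t 27.5 eye x 99.35515667291179 y -0.23145331192469598 tcp z 119.41008504727641 yaw -109.44428996493845 tilt [0. 0.] F along 0.09672530516974394 side -0.1298365848625025 z -1.265325187360696 M [-0.02  0.01 -0.02] open 9.71638363650274
```

It has risen 6 mm with no resistance, so the tube is free. I'll draw it out.

servo_tool:
  plan:
    - [[0,0,0,0,0,-0.004,0.005],[0,0,0,0,0,-0.006,0.005],[0,0,0,0,0,-0.008,0.005],[0,0,0,0,0,-0.008,0.005],[0,0,0,0,0,-0.008,0.005],[0,0,0,0,0,-0.008,0.005],[0,0,0,0,0,-0.008,0.005],[0,0,0,0,0,-0.008,0.005],[0,0,0,0,0,-0.008,0.005],[0,0,0,0,0,-0.01,0.005],[0,0,0,0,0,-0.015,0.005],[0,0,0,0,0,-0.02,0.005],[0,0,0,0,0,-0.015,0.005],[0,0,0,0,0,0,0.005],[0,0,0,0,0,0,0.005]]

```text
time_s: 29.38
eef_pos: [637.1, 12.0, 244.7]
eef_rot: [-0.0, -0.577, 0.816, 0.0]
force: [0.0, 1.3, -1.3]
opening: 10.1
```

```bash
cat > rack.py <<'E'
from h import *
import sys
from scipy.ndimage import binary_dilation
cam=sys.argv[1]
i,im,d=snap(cam,sys.argv[2]); s,p,r=st(); W=cloud(i,d)
for q in ctrl.pinpoint(cam,'rack')[:2]:
    print('pin',round(q['conf'],2),at_z(i,q['at'][0]*560,q['at'][1]*420,0))
hsv=cv2.cvtColor(im,cv2.COLOR_RGB2HSV)
y=(hsv[...,0]>18)&(hsv[...,0]<36)&(hsv[...,1]>110)&(np.hypot(W[...,0]-477,W[...,1]-288)<80)
k=y&(abs(W[...,2]-50)<5); pts=W[k]
print(k.sum()); rect=cv2.minAreaRect(pts[:,:2].astype(np.float32)); print(rect,np.median(pts[:,2])); print(cv2.boxPoints(rect))
v,u=np.nonzero(y); Q=np.array([at_z(i,a,b,50) for a,b in zip(u,v)])
E
python3 rack.py top t8.png; python3 pt.py
python3 - <<'E'
from h import *
delta([477,280,245],np.radians(-109.4))
E
```

```text
pin 0.25 [548.97  47.06   0.  ]
0
((0.0, 0.0), (0.0, 0.0), 0.0) nan
[[0. 0.]
 [0. 0.]
 [0. 0.]
 [0. 0.]]
t 29.48 eye x 98.91009935783654 y -0.4894912043130546 tcp z 244.3670147479914 yaw -109.45458946066432 tilt [-0. -0.] F along 0.06179202799931299 side 0.5831992290271446 z -0.03398435328157434 M [-0.04  0.07  0.08] open 9.966000842047883
t 29.48 tcp [637.03  11.86 244.37] shift(tool,mm) [-199.53  240.2    -0.46] turn(deg) [ 0.08 -0.04 -0.05] shift after turn [-199.76  240.01   -0.63] F [ 0.25  0.53 -0.03] M [-0.04  0.07  0.08] open 9.966000842047883
  return _methods._mean(a, axis=axis, dtype=dtype,
  ret = ret.dtype.type(ret / rcount)
```

servo_tool:
  plan:
    - [[0,0,0,-0.011,0.013,0,0.005],[0,0,0,-0.021,0.028,0,0.005],[0,0,0,-0.021,0.028,0,0.005],[0,0,0,-0.021,0.028,0,0.005],[0,0,0,-0.021,0.028,0,0.005],[0,0,0,-0.021,0.028,0,0.005],[0,0,0,-0.021,0.028,0,0.005],[0,0,0,-0.01,0.012,0,0.005],[0,0,0,0,0,0,0.005],[0,0,0,0,0,0,0.005],[0,0,0,0,0,0,0.005]]

```text
time_s: 30.85
eef_pos: [504.8, 214.2, 245.1]
eef_rot: [-0.0, -0.577, 0.817, -0.0]
force: [0.4, 0.2, -1.4]
opening: 9.7
```

```bash
python3 rack.py wrist w8.png
python3 - <<'E'
from h import *
# tube in hand
i,im,d=snap('wrist'); s,p,r=st(); m=r.as_matrix(); P=(cloud(i,d)-p)@m
print(p)
k=(d>0)&(abs(P[...,0])<20)&(abs(P[...,1])<25)&(P[...,2]>-40)&(P[...,2]<115)
for z in (-25,20,35,50,65,80,95,105):
    q=P[k&(abs(P[...,2]-z)<5)]
    if len(q)>5: print(z,len(q),'x mid',(np.percentile(q[:,0],2)+np.percentile(q[:,0],98))/2,'y front',np.percentile(q[:,1],2))
print('lowest z',np.percentile(P[k][:,2],99.5))
E
```

```text
pin 0.74 [479.19 291.77  -0.  ]
1498
((478.240478515625, 289.6171875), (84.42989349365234, 59.350040435791016), 22.9887752532959) 50.20672452081985
[[427.79 300.45]
 [450.97 245.81]
 [528.69 278.79]
 [505.51 333.42]]
[504.72 214.29 245.2 ]
-25 2372 x mid -0.27100918649424344 y front -11.685613450989356
20 209 x mid -0.1018723887324775 y front -5.654101481117992
35 177 x mid -0.10596815329824993 y front -5.538687267884017
50 138 x mid -0.09698772433330438 y front -5.590967645370705
65 115 x mid -0.09243060452276453 y front -5.444880018865352
80 278 x mid -0.24065276282079884 y front -7.667066236420995
95 26 x mid -0.4277465145122594 y front -5.59027323227938
105 43 x mid -0.0855448755276993 y front -5.5621421750557705
lowest z 99.51343715124153
```

View pics/w8.png

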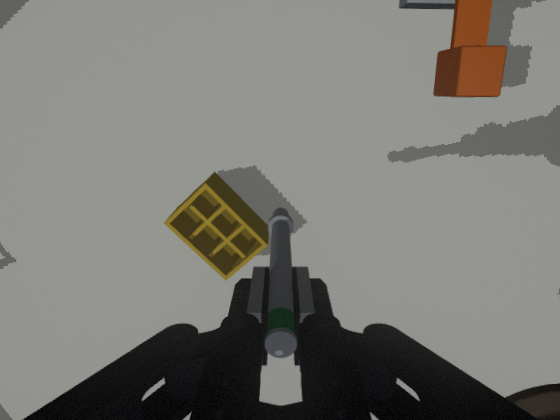

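The rack is at (215,226), centre (478.2,289.6), yaw 23°, and the tube hangs straight in the fingers. I'll aim for the middle cell on the −y side, at (483.5,277.2).

servo_tool:
  plan:
    - [[0,0,0,-0.013,0.01,0,0.005],[0,0,0,-0.02,0.016,0,0.005],[0,0,0,-0.0193,0.0149,0,0.005],[0,0,0,0,0,0.02,0.005],[0,0,0,0,0,0.03,0.005],[0,0,0,0,0,0.02,0.005],[0,0,0,0,0,0,0.005],[0,0,0,0,0,0,0.005],[0,0,0,0,0,0,0.005]]

```text
time_s: 32.12
eef_pos: [483.7, 278.3, 176.4]
eef_rot: [0.001, -0.578, 0.816, 0.0]
force: [-0.4, 0.4, -1.5]
opening: 9.6
```

```bash
python3 rack.py wrist w9.png;  python3 - <<'E'
from h import *
delta([483.5,277.2,112],np.radians(-109.4))
E
```

```text
pin 0.85 [478.66 290.19   0.  ]
2158
((478.2432861328125, 289.68731689453125), (84.0614242553711, 58.65726852416992), 23.084115982055664) 50.33298401505351
[[428.08 300.19]
 [451.08 246.23]
 [528.41 279.19]
 [505.41 333.15]]
t 32.23 tcp [483.57 278.05 176.16] shift(tool,mm) [ 0.91 -0.18 64.16] turn(deg) [-0.03  0.08 -0.05] shift after turn [ 0.82 -0.22 64.16] F [ 0.08 -0.68 -0.5 ] M [-0.03 -0.01  0.06] open 9.554357997441707
```

View pics/w9.png

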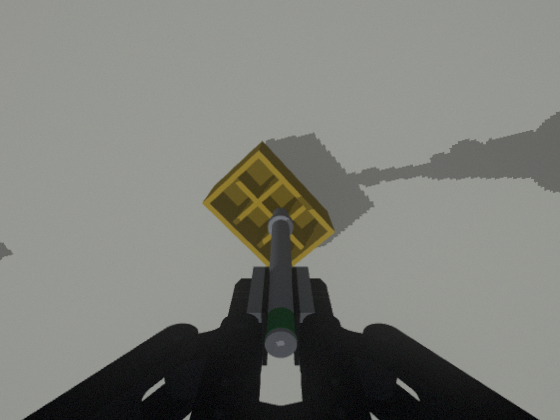

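servo_tool:
  plan:
    - [[0,0,0,0.0009,0,0.006,0.005],[0,0,0,0,0,0.008,0.005],[0,0,0,0,0,0.01,0.005],[0,0,0,0,0,0.01,0.005],[0,0,0,0,0,0.01,0.005],[0,0,0,0,0,0.01,0.005],[0,0,0,0,0,0.006,0.005],[0,0,0,0,0,0.003,0.005],[0,0,0,0,0,0.001,0.005],[0,0,0,0,0,0,0.005],[0,0,0,0,0,0,0.005]]

```text
time_s: 33.6
eef_pos: [483.1, 277.0, 111.6]
eef_rot: [0.0, -0.578, 0.816, 0.0]
force: [0.1, 1.2, -0.9]
opening: 10.1
```

servo_tool:
  plan:
    - [[0,0,0,0,0,0.001,0.005],[0,0,0,0,0,0,0.005]]

```text
time_s: 33.85
eef_pos: [483.0, 276.9, 110.4]
eef_rot: [0.0, -0.578, 0.816, 0.0]
force: [0.4, 0.4, -0.2]
opening: 9.6
```

```bash
python3 pt.py
```

```text
t 33.85 eye x -134.40183450825538 y 198.37066579145045 tcp z 110.39045527954349 yaw -109.44230675321195 tilt [0. 0.] F along 0.26219877884699333 side 0.5186185542316455 z -0.15082536393830231 M [ 0.03 -0.01 -0.01] open 9.640467870492055
```

servo_tool:
  plan:
    - [[0,0,0,0,0,0.0008,0.005],[0,0,0,0,0,0,0.005],[0,0,0,0,0,0,0.012],[0,0,0,0,0,0,0.015],[0,0,0,0,0,0,0.02],[0,0,0,0,0,0,0.03],[0,0,0,0,0,0,0.06],[0,0,0,0,0,0,0.085],[0,0,0,0,0,0,0.085],[0,0,0,0,0,0,0.085],[0,0,0,0,0,-0.02,0.085],[0,0,0,0,0,-0.04,0.085],[0,0,0,0,0,-0.05,0.085],[0,0,0,0,0,-0.04,0.085],[0,0,0,0,0,0,0.085],[0,0,0,0,0,0,0.085],[0,0,0,0,0,0,0.085]]

```text
time_s: 35.98
eef_pos: [482.5, 276.5, 258.3]
eef_rot: [-0.001, -0.578, 0.816, -0.0]
force: [-0.4, 0.1, -0.5]
opening: 84.9
```

Run:
```python
from h import *
i,im,d=snap('wrist','w10.png'); s,p,r=st(); W=cloud(i,d)
print(s['time_s'],p,s['force'])
near=(d>0)&(np.hypot(W[...,0]-483,W[...,1]-277)<25)
for z in (65,85,105,125,136):
    q=W[near&(abs(W[...,2]-z)<6)]
    if len(q): print(z,len(q),q.mean(0))
print('top z',W[near&(W[...,2]<160)][:,2].max())
a,b=snap('scene'),snap('top')
for n,z in (('fork_eye',63.5),('fork_grip',70),('port_ring_axis',60)):
  for c,x in (('scene',a),('top',b)):
    for q in ctrl.pinpoint(c,n)[:1]:
        t=at_z(x[0],q['at'][0]*560,q['at'][1]*420,z); print(n,c,round(q['conf'],2),'a',t[:2]@[.9432,-.3322]-597.5,'n',t[:2]@[.3322,.9432]-223.3)
im2=cv2.resize(a[1][130:290,250:470,::-1],(440,320)); 
cv2.imwrite('pics/v10.png',np.hstack([cv2.resize(im[:,:,::-1],(427,320)),im2])[:, :800])
```

```text
36.025 [482.6  276.54 258.34] [ 0.54 -1.    0.31]
65 31 [487.09 275.53  64.86]
85 41 [487.23 275.83  85.02]
105 51 [487.24 275.86 105.46]
125 60 [487.38 275.64 125.09]
136 233 [484.24 276.95 138.34]
top z 141.0779593864609
fork_eye scene 0.78 a 5.804099509980574 n -4.651022395872417
fork_eye top 0.94 a -0.41024363523899865 n -4.099000146479142
fork_grip scene 0.57 a -103.36557455820264 n 2.202228763518292
fork_grip top 0.98 a -102.79541879206954 n -1.6229522339929758
port_ring_axis scene 0.78 a 0.24029854511923077 n 2.7098509972358613
port_ring_axis top 0.7 a -11.051790186351013 n 7.223689657080371
```

View pics/v10.png

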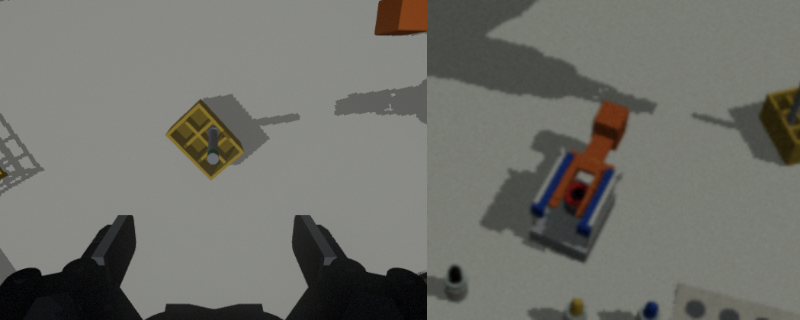

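The tube stands upright in the rack cell at (212,150), with its top at 139 mm (floor 4 + 135). In the scene view the fork is still seated in the port around (590,160), and the vials are standing.

```bash
python3 -c "
from station import ctrl
print(ctrl.hand_in())"
```

```text
the job is handed in; nothing more can be done
None
```

The tube is out of the port and standing foot down in the rack, with the fork still in place. I handed the job in at about 36 s; no verdict was reported.

- **Fork:** I slid it in until the push climbed from about 5 N to 11.5 N over two 1 mm steps, stopped there and let go. By arm position its eye is about 4–7 mm past the tube's axis.
- **Tube:** I gripped it softly, off centre by well under 1 mm. It came up freely, with no jaw resistance and wrist force under about 1.5 N.
- **Rack:** The tube is in a middle cell. It is upright to within a fraction of a degree, and its top measures about 139 mm, which is the 4 mm floor plus the tube's 135 mm.
- **Bystanders:** The vials are upright in the last scene view, and the arm passed well clear of the sharps bin, which that crop does not show. I did not measure whether any of them moved.

The trained networks disagreed on the seated fork in the last look. They put the eye between −0.4 and +6 mm along the port and −4 to −5 mm sideways, close to the 5 mm limit. Their estimates of the ring-axis point scattered by up to 11 mm in the same pictures. I therefore relied on the arm's own pose, which read −0.6 mm sideways, and on the picture showing the fork seated between the lips.

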